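# Clamp the relay and hold the test selector on its third click

### The arm

A 7-joint arm with a two-finger parallel gripper is mounted at the origin on a cart in front of the work surface, level with it; the furniture and walls round the work are solid. World frame = base frame: x ahead of the robot, y to its left, z up, the work surface at z = 0. Lengths are in mm, angles in rad, forces in N, time in s.
With the tool pointing down it reaches from about 400 to 875 mm from the base axis. Payload 4.4 kg.
Tool frame: the origin (TCP) lies on the centre line of the jaws, within the pads' length; the fingertips stand 25 mm ahead of it and the grasp point (between the pads) lies 6 mm ahead of it (ctrl.finger_overhang is the distance from the TCP to the fingertips, in mm); z points along the fingers, y is the line along which they close (so a half turn about z gives the same grasp; the last joint's range is limited). The gripper opens to 85 mm and grips with 20 to 120 N. Pads are 22 mm wide; open, the fingers measure 114 mm over their backs; the gripper's body (76 mm by 85 mm) begins 54 mm behind the grasp point. The pads swing forward as they close: fully open they stand 13 mm farther back than shut.
Start: joints at [-1.283, 0.628, 0.038, 1.517, -0.027, 0.996, -0.02], TCP at [225.18, 609.763, 256.313] pointing down, gripper open.
Joint ranges: [-3.06, 3.06], [-0.37, 2.12], [-1.25, 1.32], [0.18, 2.47], [-1.1, 4.24], [0.23, 1.98], [-2.94, 2.94]. Speed limits (rad/s): [2.57, 2.57, 3.14, 3.14, 3.14, 3.14, 3.14].

### API

Orientations are given as [roll, pitch, yaw] about the fixed x, y, z axes, in that order (R = Rz(yaw) Ry(pitch) Rx(roll)).
In Python, from cell import ctrl gives the robot as it stands. The module is installed in compiled form; this text tells all that it offers.
- The arm moves only by the tool play_rows, never from a script. Its argument "targets" is a list of rows, each a list of 5 numbers: the closure, from 0 (fully open) to 1 (shut), then the shift along the tool's x, y, z in cm, then the turn about the tool's z in degrees. In form: [[gripper, dx, dy, dz, spin], ...]. A call has 1 to 10 rows; each row is the pose to reach, as a shift and turn from the pose commanded when the call began, along the tool's axes at that moment; what a row does not reach only later rows make up. A row lasts 1/10 s, in which the tool goes at most 50 mm and 8.59 degrees, less where a joint would pass 70% of its speed; a pose out of reach is approached as far as the arm can. A call with a gripper value outside its range is refused whole. The fingers move at their own pace and stop on an object; the grip force is fixed at half the most. Time passes only in rows, so rows that repeat a pose let the fingers close. It gives the time, the measured TCP pose, the force, the opening and the grip force at its end, in the units of the state.
- ctrl.read_state(): the state, without advancing time (a new reading comes with each control period).
- ctrl.get_image(name): name is "side" or "top"; returns (picture, depth): 420x560x3 uint8, red, green, blue; 420x560 float32, mm along the optical axis (not along the pixel's ray), 0 where there is no reading.
- ctrl.calibration(name): a dict with "vfov" (degrees; the focal length in pixels is half the picture's height over the tangent of half this angle, whatever the lens; pixels are square), "cx", "cy" (the principal point, pixels), "extrinsics" (4x4, takes a point from camera to world coordinates). Camera axes: x right, y down, z forward; pixel columns grow to the right and rows downward; lengths in mm; the calibration is good to about 2 mm. A picture is of the moment at which its call begins. calibration takes no time and is no camera call.
- ctrl.finish_job(): hands the job in; it is judged then, once.
Trained networks look in the newest picture that a camera, given by its name, has taken for a name from the list of things; names that differ only in an ending like _2 or _b are one class to them, and where a whole thing is asked for, a point or a joint stands for the part that bears it (a point fixed in the world has none). Each returns a list of dicts, best first, with "confidence" (0 to 1); they miss things now and then, are a little off and sometimes report something else, mostly with a low value. They report only what shows in the picture. A call takes as long as a camera call.
- ctrl.search_frame(camera, name): "bbox" ([left, top, right, bottom] in pixels, round what is visible of it).
- ctrl.trace(camera, name): "pixels" (420x560 bool, what is visible of it) and "bbox" ([left, top, right, bottom] in pixels, round what is visible of it).
The state is a dict: "clock": time; "qpos": joint angles; "qd": joint speeds; "tau": joint torques, N m; "eef_pos": TCP position; "tool_rot": TCP orientation; "force": force on the tool from outside, world axes, zero at the start; "torque": the same for the moment, N m; "width": finger opening in mm; "gripper_force": force on a finger pad.
Only numpy, scipy, OpenCV 4.12 (cv2) and the standard library are available. Lean on these libraries where they do the work, as an engineer would, in place of code of your own. Each camera call takes 0.05 s, during which the arm holds its last target. There are 200 camera calls.

### The job

A relay stands loaded in the socket of the grey test fixture. Swing the clamp's red lever over towards the robot and fully down until it locks, so that the rubber foot presses the relay into its socket; only then turn the black selector knob clockwise from its home stop, feeling the clicks, to exactly the third click and no further. The selector springs back when let go, so finish still gripping it steady on the third stop, and leave everything else on the line where it is.

Things in the scene. Friction and masses are not known exactly. Their poses are not given: they have to be found in the camera images.
- station: the test fixture, fixed: grey box with aluminium panel, 200 mm along its x, 270 along y, panel 48 mm above the belt. Origin: centre of its underside; x to its back (away from the robot), y to its left; turned by up to 15 degrees. Nest with relay at x 62, y 65 mm, toggle clamp in front of it, selector at x -30, y -75. A block 20 x 18 x 12 mm high (ball plunger) stands 48 mm in front of the selector's axis.
- relay: grey relay under test, 23 (x) x 29 (y) x 40 mm, loose, standing 14 mm deep in the nest's pocket (1.5 mm play each side). Origin: centre of its underside, 58 mm above the belt. Not to be gripped: the clamp's foot comes down on its top.
- relay_center (a point): centre of that relay, half-way up
- clamp_foot: black rubber foot of the clamp, 16 mm across, on a sprung spindle at the tip of the steel clamp arm. Origin: centre of the foot's underside. It presses the relay's top with about 7 N when the clamp is locked.
- clamp_lever (a joint): angle in rad between clamp lever and clamp arm, from the open position: 0 open (lever near upright, arm raised 65 degrees behind it), 2.75 dead centre, 2.79 fully down and locked (lever lying towards the robot, arm level on the relay). The lever itself turns 93 degrees, its top moving to the fixture's -x and down. It needs 1 to 5 N at the grip, stays where it is left, and locks when down.
- lever_grip (a point): on the axis of the lever's red grip (round, 16 mm across, 75 mm long), 98 mm from the lever's pin, 28 mm from the free end. In the fixture's frame at (-16, 65, 197) mm open, (-92, 65, 97) locked.
- lever_pin (a point): pin on which the lever turns; it rides on the arm: in the fixture's frame at (-3, 65, 100) mm open, (4, 65, 119) locked. Behind (+x of) the open lever the arm and spindle reach up to 165 mm above the belt; above that the back of the grip is free and can be pushed towards -x; near the end of its swing the lever can be pressed down from above.
- selector (a joint): selector angle in rad: 0 at the home stop, growing clockwise from above. Clicks every 22.5 degrees: 0.393, 0.785, 1.178 (the third), 1.571, 1.963 (end). A return spring drives it back home when let go. Sprung ball on a notched wheel: the moment needed rises to about 0.27 N m to leave a click and falls to about 0.07 N m on dropping into the next.
- selector_knob: black bar grip of the selector, 44 mm long (its x; the end with the white line, +x, is the pointer), 13 mm wide (its y), its top 103 mm above the belt; below 69 mm is its round skirt, 45 mm across. Origin: on the selector's axis, 51 mm above the belt. At home the pointer stands 34 degrees anticlockwise of the fixture's x, at a red dot.
- selector_grip (a point): on the selector's axis, 93 mm above the belt, 10 mm below the bar's top: where to pinch the bar across its 13 mm
- blue_relay: blue relay, 23 x 29 x 40 mm, standing on the belt to the right of the fixture; a bystander to be left alone. Origin: centre of its underside
- spare_relay: second grey relay, 23 x 29 x 40 mm, standing on the belt to the right, not in the fixture; a bystander to be left alone. Origin: centre of its underside
- label_stamp: inspection stamp with brown turned handle, 24 x 40 x 59 mm, standing at the right; a bystander to be left alone. Origin: centre of its underside
- ink_tin: flat red and black ink pad tin, 52 x 76 x 18 mm, lying at the right; a bystander to be left alone. Origin: centre of its underside
- marker_black: felt marker, white with a black cap, 135 mm long, lying at the left; a bystander to be left alone. Origin: centre of its underside
- card_pack: flat pack of blue and yellow cards, 57 x 86 x 10 mm, lying at the left; a bystander to be left alone. Origin: centre of its underside

How it is judged:
By the outcome, as a careful person would: the job done as asked, in the order asked, and still so for the second after the job is handed in, while the arm keeps its last pose, push and grip.
It also fails if it takes over 64 s, if anything falls off the work surface, if the arm or the gripper's body presses on something with over 40 N, if the wrist force passes 120 N, or if a joint passes its speed limit or range.

## Working session

There is one attempt and no reset: what is moved stays moved. The work goes in short steps, Python scripts to look and compute and a tool call to move; the robot and the scene stay as the last step left them, time stands still between calls to the robot, and variables do not carry over. Pictures are saved under pics/ and viewed, at most 10 in all, crops included, and the job is handed in when it is done.

Besides the shell and the picture viewer there is one more tool, called after "Emit:" by a JSON object that holds its "api" and its "payload", one argument or row to a line. play_rows: Moves the arm, as the interface text tells. Its arguments: {"type":"object","properties":{"targets":{"type":"array"}},"required":["targets"]}

```bash
mkdir -p pics; cat > h.py <<'E'
import numpy as np, cv2
from cell import ctrl
def cam(n):
    c=ctrl.calibration(n); f=210/np.tan(np.radians(c["vfov"]/2)); return f,c["cx"],c["cy"],np.array(c["extrinsics"])
def world(n,u,v,d):
    f,cx,cy,T=cam(n); u,v,d=map(np.asarray,(u,v,d))
    p=np.stack([(u-cx)/f*d,(v-cy)/f*d,d,np.ones_like(d*1.0)],-1); return (p@T.T)[...,:3]
def pix(n,P):
    f,cx,cy,T=cam(n); p=np.linalg.inv(T)@np.append(P,1); return p[0]/p[2]*f+cx,p[1]/p[2]*f+cy
def shot(n,fn):
    im,d=ctrl.get_image(n); cv2.imwrite("pics/"+fn,im[:,:,::-1]); return im,d
E
python3 - <<'E'
from h import *
np.set_printoptions(precision=1,suppress=True)
D={}
for n in("side","top"):
    im,d=shot(n,n+"0.png"); print(n,cam(n))
    for k in("station","clamp_lever","selector_knob","relay","blue_relay"):
        r=ctrl.trace(n,k)
        for x in r[:2]:
            m=x["pixels"]&(d>0); P=world(n,*np.nonzero(m)[::-1],d[m]); print(n,k,round(x["confidence"],2),x["bbox"],np.median(P,0),P.min(0),P.max(0))
s=ctrl.read_state();print(s)
E
```

```text
side (np.float64(416.79793823398103), 281.0694820724435, 209.40468954143373, array([[    1. ,    -0. ,     0.1,   446.7],
       [   -0.1,    -0.4,     0.9, -1275.7],
       [    0. ,    -0.9,    -0.4,   655. ],
       [    0. ,     0. ,     0. ,     1. ]]))
side station 0.89 [236.3, 169.5, 300.9, 255.4] [539.9 -22.1  47.2] [428.6 -99.8  -5.3] [659.9 663.2 223.3]
side clamp_lever 0.61 [259.7, 168.1, 268.5, 198.0] [533.  107.3 180.1] [522.1  99.7  20.3] [572.5 591.7 222.3]
side selector_knob 0.73 [292.7, 278.2, 302.3, 297.4] [ 590.4 -334.3   23.1] [ 578.1 -342.8   -2.2] [ 606.  -316.7   41.3]
side selector_knob 0.55 [249.5, 215.8, 267.8, 233.2] [505.4 -36.7  72.7] [479.1 -57.1  51.1] [532.2  -6.1 104.4]
top (np.float64(476.65470867148366), 278.0183317147342, 206.40166045680743, array([[   0. ,   -1. ,    0.2,  246.7],
       [  -1. ,   -0. ,    0. ,  -52.2],
       [   0. ,   -0.2,   -1. , 1704.1],
       [   0. ,    0. ,    0. ,    1. ]]))
top station 0.87 [209.0, 184.7, 290.7, 245.0] [531.6  43.7  47.2] [430.2 -91.   -8.8] [659.4 190.4 226.3]
top selector_knob 0.76 [265.7, 217.3, 281.0, 229.2] [503.6 -25.1  69. ] [483.6 -49.1  57.1] [530.2  -3.4 109. ]
top selector_knob 0.48 [386.3, 193.5, 400.5, 208.0] [ 600.3 -462.3   16.9] [ 582.7 -485.8    2.7] [ 620.1 -444.5   61.5]
top blue_relay 0.69 [383.1, 198.8, 397.2, 204.4] [ 600.3 -460.8   17.8] [ 585.7 -483.6    6.5] [ 620.1 -446.3   61.5]
top blue_relay 0.56 [353.4, 232.0, 360.6, 240.8] [ 465.3 -325.6   38.4] [ 454.8 -342.1    6.5] [ 475.8 -313.5   45.7]
{'clock': 0.6, 'qpos': array([-1.3,  0.6,  0. ,  1.5, -0. ,  1. , -0. ]), 'qd': array([ 0., -0.,  0.,  0., -0.,  0.,  0.]), 'tau': array([  0. , -56.3,   1.2, -19.4,   0. ,   0. ,  -0. ]), 'eef_pos': array([225.2, 609.8, 256.3]), 'tool_rot': array([ 3.1, -0. ,  2.8]), 'force': array([-0.5, -0.6, -0.4]), 'torque': array([ 0., -0.,  0.]), 'gripper_force': 0.0, 'width': 85.60530805588608}
```

```bash
python3 - <<'E'
from h import *
np.set_printoptions(precision=2,suppress=True)
im,d=ctrl.get_image("top")
r=ctrl.trace("top","station")[0]["pixels"]
m=cv2.dilate(r.astype(np.uint8),np.ones((5,5)))>0; m&=d>0
v,u=np.nonzero(m);P=world("top",u,v,d[m]); q=P[(P[:,2]>42)&(P[:,2]<54)]
print(len(q),np.median(q[:,2]),cv2.minAreaRect(q[:,:2].astype(np.float32)))
k=P[(P[:,2]>90)&(P[:,2]<112)&(P[:,1]<10)]; print("knobtop",len(k),k.mean(0),cv2.minAreaRect(k[:,:2].astype(np.float32)))
l=P[(P[:,2]>170)]; print("lever",len(l),l.mean(0),l.min(0),l.max(0))
cv2.imwrite("pics/topc.png",cv2.resize(im[160:270,190:310],None,fx=6,fy=5.4,interpolation=cv2.INTER_CUBIC)[:,:,::-1])
im,d=ctrl.get_image("side")
cv2.imwrite("pics/sidec.png",cv2.resize(im[150:270,210:330],None,fx=5,fy=5,interpolation=cv2.INTER_CUBIC)[:,:,::-1])
E
```

```text
2788 47.17482720503324 ((542.8244018554688, 46.957725524902344), (268.4527893066406, 205.30856323242188), 86.74342346191406)
knobtop 54 [504.45 -25.74 100.74] ((505.5274658203125, -25.992841720581055), (43.898555755615234, 13.508127212524414), 28.520137786865234)
lever 29 [527.01 111.33 210.73] [519.41 104.64 173.26] [538.72 119.23 228.8 ]
```

View pics/topc.png

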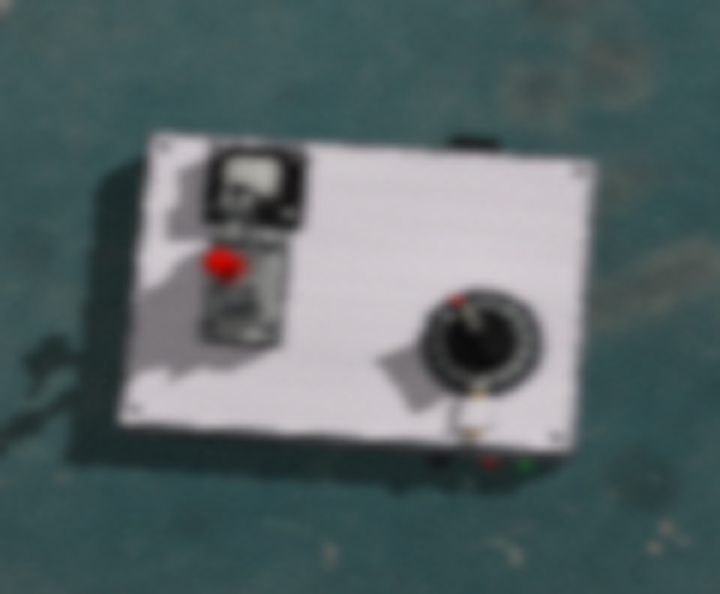

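View pics/sidec.png

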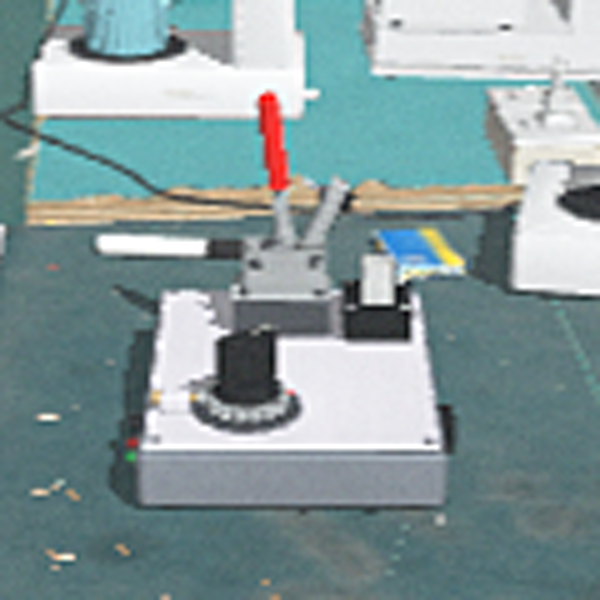

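View pics/side0.png

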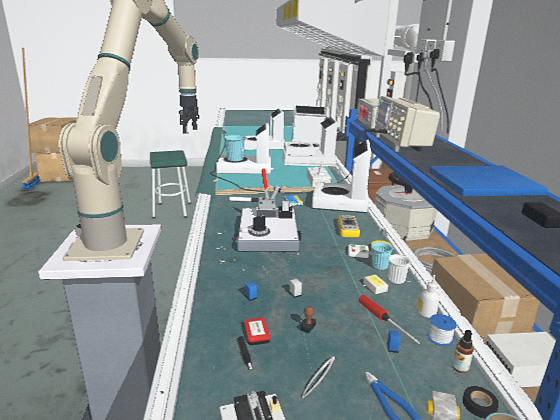

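```bash
cat >> h.py <<'E'
YAW=np.radians(-3.4); C=np.array([542.8,47.,0])
def st(p): 
    c,s=np.cos(YAW),np.sin(YAW); return np.array([c*p[0]-s*p[1],s*p[0]+c*p[1],p[2]])+C
def rows(targets,start=None):
    "targets: list of (world xyz TCP, yaw deg) -> shifts in cm/deg from the present pose"
    from scipy.spatial.transform import Rotation as Ro
    s=ctrl.read_state(); p=s["eef_pos"]; R=Ro.from_euler("xyz",s["tool_rot"]).as_matrix()
    y0=np.degrees(np.arctan2(R[1,0],R[0,0]))
    for t,y in targets:
        e=R.T@(np.asarray(t)-p)/10; print(np.round(e,2),round((y0-y+180)%360-180,1))
E
python3 - <<'E'
from h import *
np.set_printoptions(precision=2,suppress=True)
for n in("side","top"):
    im,d=ctrl.get_image(n); v,u=np.nonzero(d>0); P=world(n,u,v,d[d>0])
    for x0 in range(200,700,100):
        print(n,x0,[int(np.max(P[(P[:,0]>x0)&(P[:,0]<x0+100)&(P[:,1]>y)&(P[:,1]<y+100)&(P[:,2]<1000),2],initial=-999)) for y in range(0,700,100)])
print(ctrl.read_state()["tool_rot"])
def tcp(corner): return st([corner[0]+11,65,corner[1]+25])
T=[((300,500,330),176.6),((430,300,330),176.6),(st((70,65,300)),176.6)]
rows(T)
for f in np.linspace(0,1,8):
    th=np.radians(7.6+95.4*f); px,pz=-3+7*f,100+19*f; r=85+10*f
    c=(px-r*np.sin(th)+8*np.cos(th),pz+r*np.cos(th)+8*np.sin(th)); print(np.array(c),tcp(c))
E
```

```text
side 200 [10, 9, 9, 9, 730, 673, 622]
side 300 [10, 8, 7, 8, 22, 25, 186]
side 400 [49, 49, 2, 20, 25, 24, 189]
side 500 [191, 222, 2, 18, 29, 23, 243]
side 600 [99, 98, 2, 12, 22, 23, 44]
top 200 [14, 16, 15, 15, 730, 700, 557]
top 300 [14, 13, 16, 11, 27, 31, 195]
top 400 [59, 58, 12, 25, 35, 34, 195]
top 500 [109, 227, 11, 24, 35, 31, 250]
top 600 [98, 106, 11, 20, 31, 31, 50]
[ 3.14 -0.    2.79]
[-10.82  -7.7   -7.37] -16.9
[-29.94 -21.96  -7.37] -16.9
[-54.1  -33.53  -4.37] -16.9
[ -6.31 185.31] [551.33 111.61 210.31]
[-25.84 186.17] [531.84 112.77 211.17]
[-44.65 182.09] [513.07 113.88 207.09]
[-61.55 173.31] [496.19 114.88 198.31]
[-75.44 160.36] [482.33 115.71 185.36]
[-85.33 144.02] [472.45 116.29 169.02]
[-90.48 125.31] [467.32 116.6  150.31]
[-90.36 105.42] [467.43 116.59 130.42]
```

Emit:
{"api": "play_rows", "payload": {
  "targets": [
    [1,-3.5,-2.5,-7.4,-5],
    [1,-7,-5,-7.4,-10],
    [1,-10.8,-7.7,-7.4,-16.9],
    [1,-14.5,-10.5,-7.4,-16.9],
    [1,-18.3,-13.3,-7.4,-16.9],
    [1,-22,-16,-7.4,-16.9],
    [1,-26,-19,-7.4,-16.9],
    [1,-30,-22,-7.4,-16.9],
    [1,-34,-24,-7,-16.9],
    [1,-38,-26,-6.5,-16.9]
  ]
}}

```text
clock: 1.85
eef_pos: [492.9, 232.2, 321.9]
tool_rot: [3.141, 0.001, 3.082]
force: [0.2, 0.8, -0.6]
width: -0.4
gripper_force: 0.0
```

```bash
python3 - <<'E'
from h import *
print({k:np.round(v,2) for k,v in ctrl.read_state().items() if k in("clock","eef_pos","tool_rot","force","width")})
rows([(st((45,65,300)),176.6),(st((45,65,212)),176.6)])
E
```

```text
{'clock': np.float64(1.85), 'eef_pos': array([492.88, 232.18, 321.9 ]), 'tool_rot': array([3.14, 0.  , 3.08]), 'force': array([ 0.24,  0.8 , -0.59]), 'width': np.float64(-0.37)}
[-10.58 -11.69   2.2 ] -0.0
[-10.57 -11.69  11.  ] -0.0
```

Emit:
{"api": "play_rows", "payload": {
  "targets": [
    [1,-3.5,-3.5,1,0],
    [1,-7,-7,2,0],
    [1,-10.6,-11.7,2.2,0],
    [1,-10.6,-11.7,2.2,0],
    [1,-10.6,-11.7,6,0],
    [1,-10.6,-11.7,9,0],
    [1,-10.6,-11.7,11,0],
    [1,-10.6,-11.7,11,0],
    [1,-10.6,-11.7,11,0]
  ]
}}

```text
clock: 2.75
eef_pos: [590.7, 111.5, 211.7]
tool_rot: [3.141, 0.0, 3.083]
force: [0.5, 0.4, -0.1]
width: -0.0
gripper_force: 0.0
```

```bash
python3 - <<'E'
from h import *
im,d=ctrl.get_image("side")
a=cv2.resize(im[140:240,220:320],None,fx=5,fy=5,interpolation=cv2.INTER_CUBIC)[:,:,::-1]
cv2.imwrite("pics/s1.png",a)
def tcp(corner): return st([corner[0]+11,65,corner[1]+25])
T=[]
for f in np.linspace(0,1,10):
    th=np.radians(7.6+95.4*f); px,pz=-3+7*f,100+19*f; r=85+10*f
    T.append((tcp((px-r*np.sin(th)+8*np.cos(th),pz+r*np.cos(th)+8*np.sin(th))),176.6))
rows(T)
E
```

```text
[ 3.99 -0.23  0.21] 0.0
[ 5.51 -0.23  0.1 ] 0.0
[ 7.   -0.23  0.29] 0.0
[ 8.41 -0.22  0.77] 0.0
[ 9.69 -0.22  1.52] 0.0
[10.77 -0.22  2.53] 0.0
[11.62 -0.22  3.75] 0.0
[12.19 -0.22  5.13] 0.0
[12.46 -0.23  6.63] 0.0
[12.41 -0.23  8.18] 0.0
```

View pics/s1.png

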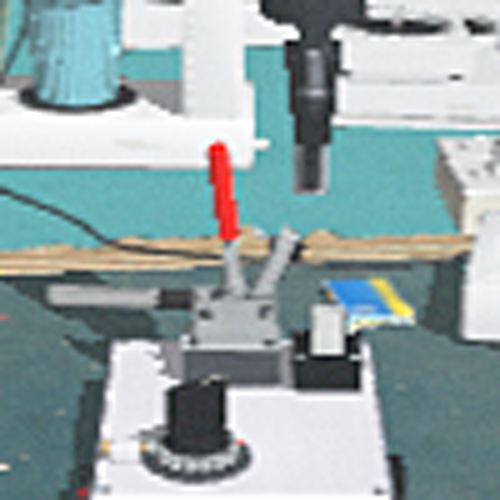

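The closed fingertips (crop 310,190) hang behind the red grip (220,190), clear above the arm (290,235). Pushing now.

Emit:
{"api": "play_rows", "payload": {
  "targets": [
    [1,2,-0.2,0.2,0],
    [1,3.5,-0.2,0.2,0],
    [1,4.2,-0.2,0.2,0],
    [1,4.9,-0.2,0.15,0],
    [1,5.5,-0.2,0.1,0],
    [1,6.2,-0.2,0.2,0],
    [1,7,-0.2,0.3,0],
    [1,7.7,-0.2,0.5,0],
    [1,8.4,-0.2,0.8,0]
  ]
}}

```text
clock: 3.7
eef_pos: [505.6, 114.2, 203.0]
tool_rot: [-3.142, -0.001, 3.083]
force: [0.3, 0.4, 0.9]
width: 0.1
gripper_force: 0.4
```

```bash
python3 - <<'E'
from h import *
im,d=ctrl.get_image("side")
a=cv2.resize(im[140:240,220:320],None,fx=5,fy=5,interpolation=cv2.INTER_CUBIC)[:,:,::-1]
cv2.imwrite("pics/s2.png",a); print(ctrl.read_state()["eef_pos"])
E
```

```text
[503.82469543 114.12737339 202.30993489]
```

View pics/s2.png

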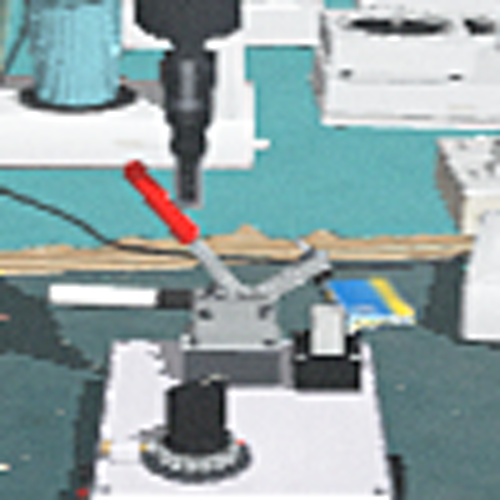

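The lever has followed to about 40° with the fingertip (190,205) on the back of the grip. Continuing the arc.

Emit:
{"api": "play_rows", "payload": {
  "targets": [
    [1,0.7,0,0.35,0],
    [1,1.3,0,0.7,0],
    [1,1.9,0,1.2,0],
    [1,2.4,0,1.7,0],
    [1,2.8,0,2.3,0],
    [1,3.2,0,2.95,0],
    [1,3.5,0,3.6,0],
    [1,3.8,0,4.3,0],
    [1,3.9,0,5,0],
    [1,4,0,5.6,0]
  ]
}}

```text
clock: 4.75
eef_pos: [466.7, 116.5, 146.7]
tool_rot: [3.142, 0.0, 3.083]
force: [0.7, -0.7, 0.6]
width: 0.0
gripper_force: 0.2
```

```bash
python3 - <<'E'
from h import *
im,d=ctrl.get_image("side")
a=cv2.resize(im[140:240,220:320],None,fx=5,fy=5,interpolation=cv2.INTER_CUBIC)[:,:,::-1]
cv2.imwrite("pics/s3.png",a); s=ctrl.read_state();print(s["eef_pos"],s["force"])
rows([(st((-81,65,130)),176.6)])
E
```

```text
[465.94567819 116.34143932 145.93799229] [ 0.09435233 -0.56154003 -0.88150078]
[0.01 0.03 1.59] 0.0
```

View pics/s3.png

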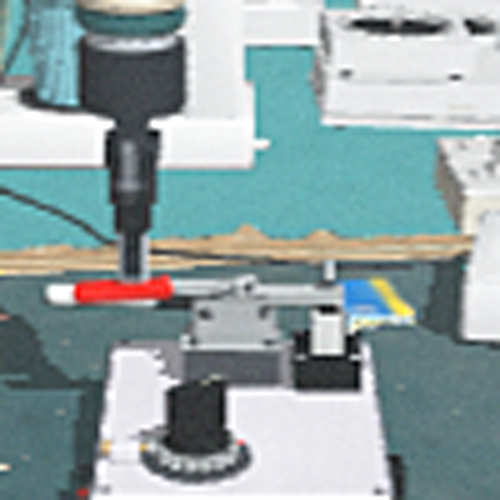

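The lever lies almost level and the arm is almost down on the relay (325,310). Pressing the last bit in small steps.

Emit:
{"api": "play_rows", "payload": {
  "targets": [
    [1,0,0,0.4,0],
    [1,0,0,0.8,0],
    [1,0,0,1.1,0],
    [1,0,0,1.3,0],
    [1,0,0,1.3,0]
  ]
}}

```text
clock: 5.3
eef_pos: [466.7, 116.5, 134.2]
tool_rot: [3.142, 0.0, 3.083]
force: [-0.8, 0.0, -0.5]
width: 0.1
gripper_force: 0.5
```

Emit:
{"api": "play_rows", "payload": {
  "targets": [
    [1,0,0,0.15,0],
    [1,0,0,0.3,0],
    [1,0,0,0.3,0]
  ]
}}

```text
clock: 5.6
eef_pos: [466.9, 116.5, 131.7]
tool_rot: [3.141, 0.001, 3.083]
force: [-0.6, -0.4, 6.5]
width: -0.1
gripper_force: 3.3
```

Emit:
{"api": "play_rows", "payload": {
  "targets": [
    [1,0,0,0.1,0],
    [1,0,0,0.2,0],
    [1,0,0,0.2,0]
  ]
}}

```text
clock: 5.9
eef_pos: [467.1, 116.5, 130.1]
tool_rot: [3.141, 0.001, 3.083]
force: [-1.2, -0.2, 10.1]
width: -0.1
gripper_force: 5.4
```

Emit:
{"api": "play_rows", "payload": {
  "targets": [
    [1,0,0,0.1,0],
    [1,0,0,0.2,0],
    [1,0,0,0.2,0]
  ]
}}

```text
clock: 6.2
eef_pos: [467.3, 116.6, 128.4]
tool_rot: [3.141, 0.002, 3.083]
force: [-1.8, 0.1, 13.2]
width: 0.3
gripper_force: 6.5
```

```bash
python3 - <<'E'
from h import *
im,d=ctrl.get_image("side")
a=cv2.resize(im[165:225,220:300],None,fx=10,fy=10,interpolation=cv2.INTER_CUBIC)[:,:,::-1].copy()
def mk(p,c):
    u,v=pix("side",st(p)); cv2.circle(a,(int((u-220+.5)*10),int((v-165+.5)*10)),5,c,-1)
for p in[(4,65,119),(-92,65,97),(-119,65,91)]: mk(p,(255,255,0))
mk((62,65,98),(0,255,0))
cv2.imwrite("pics/s4.png",a); s=ctrl.read_state();print(s["eef_pos"],s["force"])
E
```

```text
[467.27620439 116.54117215 128.43214714] [-1.00710238 -0.73209052 12.66879575]
```

View pics/s4.png

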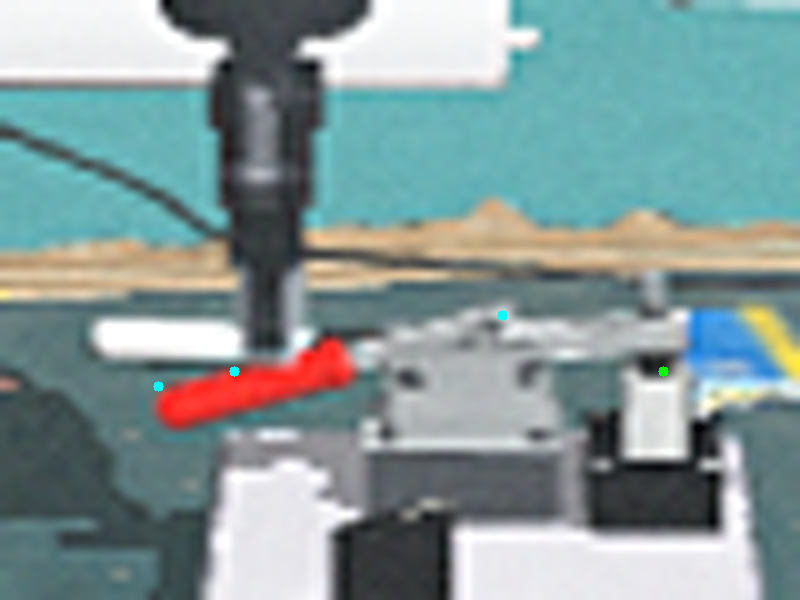

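Emit:
{"api": "play_rows", "payload": {
  "targets": [
    [1,0,0,0.15,0],
    [1,0,0,0.3,0],
    [1,0,0,0.3,0]
  ]
}}

```text
clock: 6.55
eef_pos: [467.6, 116.6, 125.6]
tool_rot: [3.141, 0.003, 3.082]
force: [-2.3, -0.3, 15.2]
width: -0.4
gripper_force: 7.7
```

Emit:
{"api": "play_rows", "payload": {
  "targets": [
    [1,0,0,-1,0],
    [1,0,0,-3,0],
    [1,0,0,-7,0],
    [1,0,0,-11,0],
    [1,0,0,-11,0]
  ]
}}

```text
clock: 7.05
eef_pos: [469.5, 117.2, 238.8]
tool_rot: [3.138, 0.009, 3.083]
force: [0.9, -0.1, -0.2]
width: 0.2
gripper_force: 0.0
```

```bash
python3 - <<'E'
from h import *
np.set_printoptions(precision=1,suppress=True)
im,d=ctrl.get_image("side")
a=cv2.resize(im[165:225,220:300],None,fx=10,fy=10,interpolation=cv2.INTER_CUBIC)[:,:,::-1].copy()
cv2.imwrite("pics/s5.png",a); s=ctrl.read_state();print(s["eef_pos"],s["force"])
red=(im[...,0]>150)&(im[...,1]<70)&(im[...,2]<70)&(d>0); v,u=np.nonzero(red); P=world("side",u,v,d[red])
Q=P-C;c,sn=np.cos(YAW),np.sin(YAW); Q=np.c_[c*Q[:,0]+sn*Q[:,1],-sn*Q[:,0]+c*Q[:,1],Q[:,2]]
Q=Q[(abs(Q[:,1]-65)<25)&(Q[:,2]>70)]; print(len(Q),Q.min(0),Q.max(0),np.degrees(np.arctan(np.polyfit(Q[:,0],Q[:,2],1)[0])),np.polyval(np.polyfit(Q[:,0],Q[:,2],1),-92))
# selector
k=st((-30,-75,99)); print(k)
rows([(st((-30,-75,180)),-149.4+360),(k,210.6)])
E
```

```text
[468.1 116.9 236.6] [ 0.2  0.2 -0.4]
71 [-116.8   51.7   87. ] [-52.   66.8 114.1] 13.16725073081326 98.02162852170284
[508.4 -26.1  99. ]
[ -4.8 -14.1   5.7] -34.0
[ -4.8 -14.1  13.8] -34.0
```

View pics/s5.png

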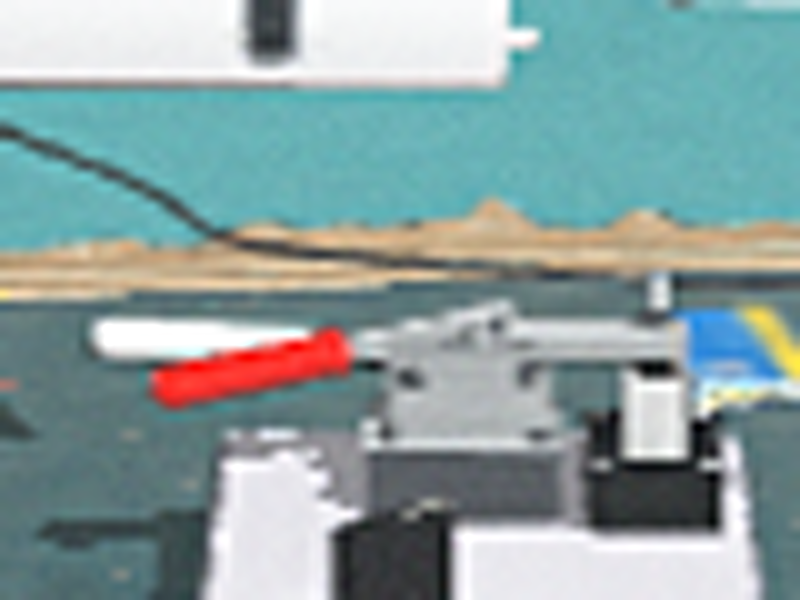

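```bash
python3 - <<'E'
from h import *
np.set_printoptions(precision=1,suppress=True)
im,d=ctrl.get_image("side"); v,u=np.nonzero(d>0); P=world("side",u,v,d[d>0])
k=P[(abs(P[:,0]-506)<40)&(abs(P[:,1]+26)<40)&(P[:,2]>98)&(P[:,2]<109)]
print(len(k),k.mean(0),cv2.minAreaRect(k[:,:2].astype(np.float32)))
k=P[(abs(P[:,0]-506)<40)&(abs(P[:,1]+26)<40)&(P[:,2]>74)&(P[:,2]<98)]
print(len(k),k.min(0),k.max(0),"angle of face",np.degrees(np.arctan(np.polyfit(k[:,0],k[:,1],1)[0])))
rows([((506.5,-26,180),210.3),((506.5,-26,99),210.3)])
E
```

```text
31 [505.6 -30.2 101. ] ((504.0411071777344, -28.835201263427734), (42.23125076293945, 17.21843147277832), 29.477542877197266)
82 [485.8 -45.1  74.3] [526.2 -14.   98. ] angle of face 22.51828028099726
[ -4.8 -14.    5.5] -33.7
[ -4.8 -14.   13.6] -33.7
```

Emit:
{"api": "play_rows", "payload": {
  "targets": [
    [0.5,-1.6,-4.5,0,-8],
    [0.5,-3.2,-9,1,-16],
    [0.5,-4.7,-14.1,3,-24],
    [0.5,-4.7,-14.1,5.5,-32],
    [0.5,-4.7,-14.1,5.5,-33.7],
    [0.5,-4.7,-14.1,5.5,-33.7],
    [0.5,-4.7,-14.1,5.5,-33.7]
  ]
}}

```text
clock: 7.85
eef_pos: [505.3, -25.3, 179.7]
tool_rot: [3.141, 0.001, -2.612]
force: [0.3, -0.5, -0.7]
width: 42.7
gripper_force: 0.0
```

```bash
python3 - <<'E'
from h import *
rows([((506.2,-27,99),210.3)])
E
```

```text
[ 0.01 -0.19  8.07] 0.0
```

Emit:
{"api": "play_rows", "payload": {
  "targets": [
    [0.5,0,-0.15,2,0],
    [0.5,0,-0.15,4,0],
    [0.5,0,-0.15,6,0],
    [0.5,0,-0.15,7.2,0],
    [0.5,0,-0.15,8,0],
    [0.5,0,-0.15,8,0]
  ]
}}

```text
clock: 8.45
eef_pos: [505.8, -27.7, 99.0]
tool_rot: [3.141, -0.001, -2.612]
force: [-0.8, -0.3, -0.8]
width: 43.1
gripper_force: 0.0
```

Emit:
{"api": "play_rows", "payload": {
  "targets": [
    [0.7,0,0,0,0],
    [0.8,0,0,0,0],
    [0.8,0,0,0,0]
  ]
}}

```text
clock: 8.75
eef_pos: [506.0, -27.3, 100.0]
tool_rot: [3.141, 0.001, -2.612]
force: [-1.3, 2.5, 2.9]
width: 17.3
gripper_force: 1.8
```

Emit:
{"api": "play_rows", "payload": {
  "targets": [
    [0.83,0,0,0,0],
    [0.86,0,0,0,0],
    [0.9,0,0,0,0],
    [1,0,0,0,0],
    [1,0,0,0,0],
    [1,0,0,0,0]
  ]
}}

```text
clock: 9.35
eef_pos: [505.0, -25.7, 100.1]
tool_rot: [3.139, 0.0, -2.611]
force: [-4.4, 7.7, 8.3]
width: 11.9
gripper_force: 59.3
```

```bash
python3 - <<'E'
from h import *
s=ctrl.read_state();print(s["eef_pos"],s["tool_rot"],s["force"],s["torque"],s["width"])
im,d=ctrl.get_image("side")
cv2.imwrite("pics/s6.png",cv2.resize(im[180:260,220:320],None,fx=8,fy=7,interpolation=cv2.INTER_CUBIC)[:,:,::-1])
E
```

```text
[505.04999901 -25.74620294 100.0758418 ] [ 3.13856218e+00  2.31004423e-04 -2.61054713e+00] [-4.42761768  7.7120244   8.27165891] [ 1.52632587  0.79240273 -0.09071636] 11.94432181086774
```

View pics/s6.png

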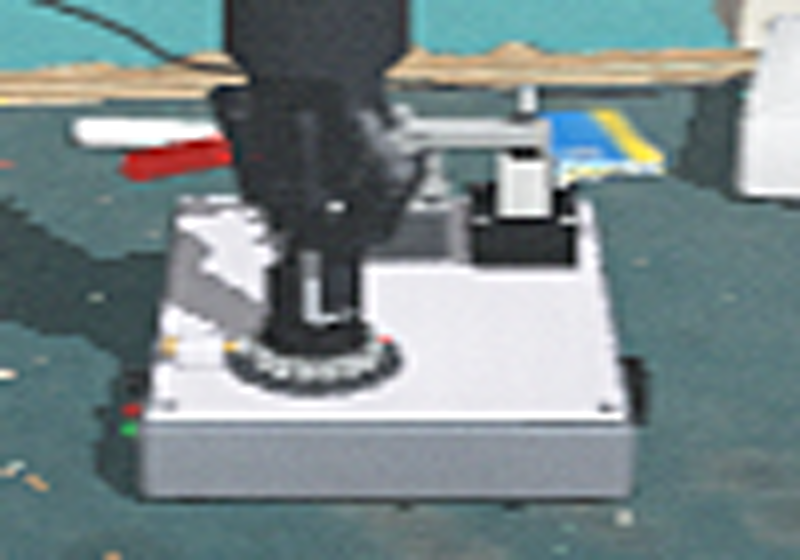

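The pads hold the bar at the knob (crop 315,290), red dot at (385,340) beside it, clamp still locked. Relieving the small offset, then turning in steps while watching yaw and force.

Emit:
{"api": "play_rows", "payload": {
  "targets": [
    [1,0,0.15,-0.1,0],
    [1,0,0.15,-0.1,0]
  ]
}}

```text
clock: 9.6
eef_pos: [505.0, -25.7, 100.2]
tool_rot: [3.14, 0.001, -2.611]
force: [-1.6, 6.4, -3.5]
width: 11.9
gripper_force: 59.8
```

```bash
cat > f.py <<'E'
from h import *
s=ctrl.read_state();print(round(s["clock"],2),s["eef_pos"].round(1),"yaw",round(np.degrees(s["tool_rot"][2]),2),s["force"].round(1),s["torque"].round(3),round(s["width"],1),"tau7",s["tau"][6].round(3), "q7",s["qpos"][6].round(3))
E
python3 f.py
```

```text
9.6 [505.  -25.7 100.2] yaw -149.62 [-1.6  6.4 -3.5] [ 1.228  0.176 -0.045] 11.9 tau7 0.045 q7 1.991
```

Emit:
{"api": "play_rows", "payload": {
  "targets": [
    [1,0,0,0,2],
    [1,0,0,0,4],
    [1,0,0,0,6],
    [1,0,0,0,6]
  ]
}}

```text
clock: 10.0
eef_pos: [505.0, -25.7, 100.2]
tool_rot: [3.14, -0.0, -2.716]
force: [-0.9, 5.9, -3.4]
width: 12.3
gripper_force: 59.9
```

```bash
python3 f.py
```

```text
10.0 [505.  -25.7 100.2] yaw -155.6 [-0.9  5.9 -3.4] [1.224 0.154 0.189] 12.3 tau7 -0.317 q7 1.925
```

Emit:
{"api": "play_rows", "payload": {
  "targets": [
    [1,0,0,0,2],
    [1,0,0,0,4],
    [1,0,0,0,6],
    [1,0,0,0,6]
  ]
}}

```text
clock: 10.4
eef_pos: [505.0, -25.6, 100.2]
tool_rot: [3.14, -0.0, -2.821]
force: [-1.1, 5.5, -4.3]
width: 12.0
gripper_force: 59.9
```

```bash
python3 f.py
```

```text
10.4 [505.  -25.6 100.2] yaw -161.61 [-1.1  5.5 -4.3] [1.204 0.167 0.139] 12.0 tau7 -0.275 q7 1.859
```

Emit:
{"api": "play_rows", "payload": {
  "targets": [
    [1,0,0,0,2],
    [1,0,0,0,4],
    [1,0,0,0,6],
    [1,0,0,0,6]
  ]
}}

```text
clock: 10.8
eef_pos: [505.0, -25.6, 100.2]
tool_rot: [3.14, -0.0, -2.925]
force: [0.5, 6.6, -4.1]
width: 12.1
gripper_force: 60.0
```

```bash
python3 f.py
```

```text
10.8 [505.  -25.6 100.2] yaw -167.62 [ 0.5  6.6 -4.1] [1.19  0.107 0.098] 12.1 tau7 -0.205 q7 1.793
```

Emit:
{"api": "play_rows", "payload": {
  "targets": [
    [1,0,0,0,2],
    [1,0,0,0,4],
    [1,0,0,0,4.5],
    [1,0,0,0,4.5]
  ]
}}

```text
clock: 11.2
eef_pos: [504.9, -25.6, 100.2]
tool_rot: [3.14, -0.001, -3.003]
force: [-0.8, 5.9, -3.1]
width: 12.0
gripper_force: 59.9
```

```bash
python3 f.py
```

```text
11.2 [504.9 -25.6 100.2] yaw -172.08 [-0.8  5.9 -3.1] [1.187 0.053 0.067] 12.0 tau7 -0.134 q7 1.744
```

Emit:
{"api": "play_rows", "payload": {
  "targets": [
    [1,0,0,0,1.5],
    [1,0,0,0,1.5]
  ]
}}

```text
clock: 11.4
eef_pos: [504.9, -25.6, 100.2]
tool_rot: [3.14, -0.001, -3.029]
force: [-0.3, 5.2, -2.7]
width: 12.1
gripper_force: 59.9
```

```bash
python3 f.py
```

```text
11.4 [504.9 -25.6 100.2] yaw -173.56 [-0.3  5.2 -2.7] [1.249 0.103 0.228] 12.1 tau7 -0.321 q7 1.728
```

Emit:
{"api": "play_rows", "payload": {
  "targets": [
    [1,0,0,0,1.5],
    [1,0,0,0,3],
    [1,0,0,0,3]
  ]
}}

```text
clock: 11.7
eef_pos: [504.9, -25.6, 100.2]
tool_rot: [3.14, -0.001, -3.082]
force: [-1.0, 6.2, -3.0]
width: 11.8
gripper_force: 60.0
```

```bash
python3 f.py
```

```text
11.7 [504.9 -25.6 100.2] yaw -176.57 [-1.   6.2 -3. ] [1.15  0.076 0.262] 11.8 tau7 -0.336 q7 1.695
```

Emit:
{"api": "play_rows", "payload": {
  "targets": [
    [1,0,0,0,2],
    [1,0,0,0,4],
    [1,0,0,0,6],
    [1,0,0,0,8],
    [1,0,0,0,10],
    [1,0,0,0,12],
    [1,0,0,0,14],
    [1,0,0,0,14]
  ]
}}

```text
clock: 12.5
eef_pos: [504.9, -25.5, 100.2]
tool_rot: [3.14, -0.001, 2.956]
force: [-0.0, 6.0, -2.7]
width: 12.2
gripper_force: 59.9
```

```bash
python3 f.py
```

```text
12.5 [504.9 -25.5 100.2] yaw 169.39 [-0.   6.  -2.7] [1.123 0.009 0.094] 12.2 tau7 -0.213 q7 1.542
```

Emit:
{"api": "play_rows", "payload": {
  "targets": [
    [1,0,0,0,2],
    [1,0,0,0,4],
    [1,0,0,0,4]
  ]
}}

```text
clock: 12.8
eef_pos: [504.9, -25.5, 100.1]
tool_rot: [3.14, -0.002, 2.887]
force: [-0.3, 5.9, -3.6]
width: 12.1
gripper_force: 59.9
```

```bash
python3 f.py
```

```text
12.8 [504.9 -25.5 100.1] yaw 165.39 [-0.3  5.9 -3.6] [1.176 0.081 0.073] 12.1 tau7 -0.227 q7 1.498
```

Emit:
{"api": "play_rows", "payload": {
  "targets": [
    [1,0,0,0,1.5],
    [1,0,0,0,1.5]
  ]
}}

```text
clock: 13.0
eef_pos: [504.9, -25.5, 100.2]
tool_rot: [3.14, -0.002, 2.861]
force: [-0.2, 5.7, -3.8]
width: 11.9
gripper_force: 60.0
```

```bash
python3 f.py
```

```text
13.0 [504.9 -25.5 100.2] yaw 163.94 [-0.2  5.7 -3.8] [1.129 0.117 0.198] 11.9 tau7 -0.346 q7 1.482
```

Emit:
{"api": "play_rows", "payload": {
  "targets": [
    [1,0,0,0,1.5],
    [1,0,0,0,1.5]
  ]
}}

```text
clock: 13.2
eef_pos: [504.9, -25.5, 100.1]
tool_rot: [3.14, -0.002, 2.835]
force: [-0.6, 5.4, -3.2]
width: 11.9
gripper_force: 60.0
```

```bash
python3 f.py
```

```text
13.2 [504.9 -25.5 100.1] yaw 162.44 [-0.6  5.4 -3.2] [1.087 0.047 0.218] 11.9 tau7 -0.334 q7 1.465
```

Emit:
{"api": "play_rows", "payload": {
  "targets": [
    [1,0,0,0,2],
    [1,0,0,0,4],
    [1,0,0,0,6],
    [1,0,0,0,8],
    [1,0,0,0,10],
    [1,0,0,0,12],
    [1,0,0,0,14],
    [1,0,0,0,16],
    [1,0,0,0,16]
  ]
}}

```text
clock: 14.1
eef_pos: [504.9, -25.4, 100.2]
tool_rot: [3.141, -0.002, 2.555]
force: [0.1, 6.0, -2.8]
width: 12.1
gripper_force: 59.9
```

```bash
python3 f.py
```

```text
14.1 [504.9 -25.4 100.2] yaw 146.39 [ 0.1  6.  -2.8] [1.183 0.051 0.085] 12.1 tau7 -0.228 q7 1.289
```

Emit:
{"api": "play_rows", "payload": {
  "targets": [
    [1,0,0,0,1],
    [1,0,0,0,2],
    [1,0,0,0,2]
  ]
}}

```text
clock: 14.4
eef_pos: [504.9, -25.4, 100.2]
tool_rot: [3.141, -0.002, 2.52]
force: [-1.0, 6.7, -2.2]
width: 12.1
gripper_force: 59.9
```

```bash
python3 f.py
```

```text
14.4 [504.9 -25.4 100.2] yaw 144.41 [-1.   6.7 -2.2] [1.147 0.018 0.092] 12.1 tau7 -0.137 q7 1.267
```

Emit:
{"api": "play_rows", "payload": {
  "targets": [
    [1,0,0,0,1],
    [1,0,0,0,1]
  ]
}}

```text
clock: 14.6
eef_pos: [504.9, -25.4, 100.2]
tool_rot: [3.141, -0.002, 2.503]
force: [0.6, 5.8, -4.2]
width: 12.0
gripper_force: 59.8
```

```bash
python3 f.py
```

```text
14.6 [504.9 -25.4 100.2] yaw 143.41 [ 0.6  5.8 -4.2] [1.116 0.088 0.067] 12.0 tau7 -0.127 q7 1.256
```

Emit:
{"api": "play_rows", "payload": {
  "targets": [
    [1,0,0,0,0.7],
    [1,0,0,0,0.7]
  ]
}}

```text
clock: 14.8
eef_pos: [504.9, -25.5, 100.2]
tool_rot: [3.141, -0.002, 2.491]
force: [-0.3, 6.4, -3.7]
width: 12.0
gripper_force: 59.8
```

```bash
python3 f.py
```

```text
14.8 [504.9 -25.5 100.2] yaw 142.74 [-0.3  6.4 -3.7] [1.168 0.01  0.118] 12.0 tau7 -0.181 q7 1.248
```

Emit:
{"api": "play_rows", "payload": {
  "targets": [
    [1,0,0,0,0],
    [1,0,0,0,0],
    [1,0,0,0,0],
    [1,0,0,0,0],
    [1,0,0,0,0]
  ]
}}

```text
clock: 15.3
eef_pos: [504.9, -25.4, 100.2]
tool_rot: [3.141, -0.002, 2.491]
force: [-1.0, 5.7, -3.0]
width: 12.1
gripper_force: 59.8
```

```bash
python3 f.py; python3 - <<'E'
from h import *
im,d=ctrl.get_image("side")
cv2.imwrite("pics/s7.png",cv2.resize(im[175:255,220:320],None,fx=8,fy=7,interpolation=cv2.INTER_CUBIC)[:,:,::-1])
E
```

```text
15.3 [504.9 -25.4 100.2] yaw 142.75 [-1.   5.7 -3. ] [ 1.159 -0.004  0.113] 12.1 tau7 -0.14 q7 1.248
```

View pics/s7.png

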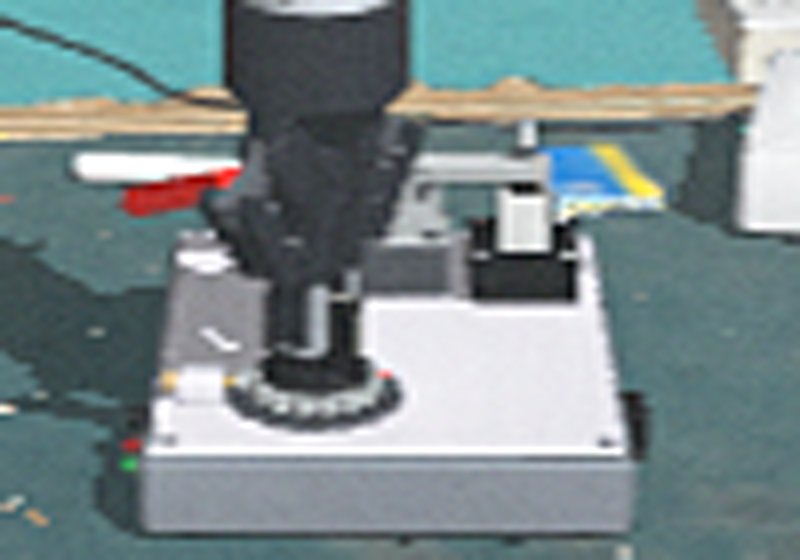

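The clamp is still locked (lever at 180,190, foot on the relay at 525,190), and the gripper holds the turned knob (315,330) steady.

```bash
python3 -c "
from cell import ctrl
print(ctrl.finish_job())"
```

```text
the job is handed in; nothing more can be done
None
```

The clamp is locked down on the relay, the selector was then turned to the third click and is still gripped there, and the job is handed in. No verdict came back.

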